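Dress the linisher platen and hold back the belt tensioner

ROBOT

A 7-joint arm with a two-finger parallel gripper is mounted at the origin on the work surface. World frame = base frame: x ahead of the robot, y to its left, z up, the work surface at z = 0. Lengths are in m, angles in rad, forces in N, time in s.
With the tool pointing down it reaches from about 0.35 to 0.9 m from the base axis. Payload 8.1 kg.
Tool frame: the origin (TCP) lies between the finger pads; the fingertips stand 22 mm ahead of it and the grasp point (between the pads) lies 3 mm ahead of it; z points along the fingers, y is the line along which they close (so a half turn about z gives the same grasp; the last joint's range is limited). The gripper opens to 85 mm and grips with 20 to 120 N. Pads are 22 mm wide; open, the fingers measure 114 mm over their backs; the gripper's body (76 mm by 85 mm) begins 54 mm behind the grasp point. The pads swing forward as they close: fully open they stand 13 mm farther back than shut.
Start: joints at [1.16, 0.434, 0.025, 1.573, -0.012, 1.134, -0.075], TCP at [0.189, -0.596, 0.233] pointing down, gripper open.
Joint ranges: [-2.62, 2.62], [-0.44, 2.09], [-1.27, 1.32], [0.08, 2.57], [-1.32, 4.46], [0.12, 2], [-2.74, 2.74]. Speed limits (rad/s): [2.22, 2.22, 3.01, 3.01, 3.14, 3.14, 3.14].

INTERFACE

Orientations are given as [roll, pitch, yaw] about the fixed x, y, z axes, in that order (R = Rz(yaw) Ry(pitch) Rx(roll)).
In Python, from cell import bot gives the robot as it stands.
- The arm moves only by the tool apply_moves, never from a script. Its argument "deltas" is a list of rows, each a list of 3 entries, a list of its own where there are three numbers: the opening, from 0 (shut) to 1 (fully open), then the shift along the tool's x, y, z in cm, then the turn, a rotation vector about the tool's x, y, z in rad. A call has 1 to 20 rows; each row is the pose to reach, as a shift and turn from the pose commanded when the call began, along the tool's axes at that moment; what a row does not reach only later rows make up. A row lasts 1/10 s, in which the tool goes at most 50 mm and 8.59 degrees, less where a joint would pass 70% of its speed; a pose out of reach is approached as far as the arm can. A call with a gripper value outside its range is refused whole. The fingers move at their own pace and stop on an object; the grip force is fixed at half the most. Time passes only in rows, so rows that repeat a pose let the fingers close. It gives the time, the measured TCP pose, the force, the opening and the grip force at its end, in the units of the state.
- bot.read_state(): the state, without advancing time (a new reading comes with each control period).
- bot.capture(name): name is "scene" or "side" or "wrist"; returns the picture (384x512x3 uint8, blue, green, red); there is no depth.
- bot.camera_model(name): a dict with "fx", "fy", "cx", "cy" (pixels), "world_from_camera" (4x4, takes a point from camera to world coordinates). Camera axes: x right, y up, looking along -z (the intrinsics and any distortion apply to the point x, -y, -z); pixel columns grow to the right and rows downward; lengths in m; the calibration is good to about 2 mm. A picture is of the moment at which its call begins: read the wrist's pose just before it. camera_model takes no time and is no camera call; for the wrist camera it gives the pose at the moment of the call.
- bot.job_done(): hands the job in; it is judged then, once.
Trained networks look in the newest picture that a camera, given by its name, has taken for a name from the list of things; names that differ only in an ending like _2 or _b are one class to them, and where a whole thing is asked for, a point or a joint stands for the part that bears it (a point fixed in the world has none). Each returns a list of dicts, best first, with "conf" (0 to 1); they miss things now and then, are a little off and sometimes report something else, mostly with a low value. They report only what shows in the picture. A call takes as long as a camera call. They do not tell look-alikes from the thing itself.
- bot.search_frame(label, camera): "location" ([x, y, z] in m, in world coordinates, good to about 4 mm: the middle of the surface that is visible of it).
- bot.cut_out(label, camera): "pixels" (384x512 bool, what is visible of it).
- bot.mark_of(label, camera): "location" ([x, y, z] in m, in world coordinates, good to about 4 mm: a listed point, or the origin of a listed thing).
The state is a dict: "time_s": time; "q": joint angles; "joint_velocities": joint speeds; "effort": joint torques, N m; "eef_pos": TCP position; "eef_rot": TCP orientation; "contact_force": force on the tool from outside, world axes, zero at the start; "ft_torque": the same for the moment, N m; "finger_gap": finger opening in m; "grip_force": force on a finger pad.
Only numpy, scipy, OpenCV 4.12 (cv2) and the standard library are available. Lean on these libraries where they do the work, as an engineer would, in place of code of your own. Each camera call takes 0.05 s, during which the arm holds its last target. There are 200 camera calls.

TASK

The belt is off the little bench linisher. Rub the dressing stone along the whole length of its sprung platen, from the drive-drum end to the tensioner end, stone side down, pressing lightly all the way so that the platen gives a little but never bottoms; then lay the stone flat in the wooden tray and let it go. Then push the tensioner's thumb paddle back towards the platen, past the ratchet click, right up to its inner stop or nearly so, and finish while still holding it pressed there with the gripper, clear of the pawl, ready for a new belt; leave everything else on the bench alone.

Things in the scene. Friction and masses are not known exactly. Their poses are not given: they have to be found in the camera images.
- linisher: bench belt linisher, no belt on, screwed down; grey base 110 x 300 x 12 mm. Origin on the bench; y runs along the machine from the drive drum (aluminium, 50 mm across, y = -118 mm, green motor behind it, 125 mm high) to the tensioner (y = +106 mm); z up; open side -x. The platen lies between the drums, its centre at x = 0, y = -15 mm.
- platen_mid (a point): centre of the platen's upper face, 110 mm above the bench when free. The platen is a flat steel bar 50 mm wide (x), 140 mm long (y), 8 mm thick; axes as the linisher's: y = -70 mm at the drive-drum end, +70 mm at the tensioner end. The drums beyond its ends stand about 2 mm lower.
- platen (a joint): how far the platen is pressed down on its springs: 0 free, 0.010 m at the bottom. Pressing it needs about 2 N at 1 mm, 7 N at 4 mm, 12 N at 7.5 mm.
- tensioner (a joint): swing of the sprung tensioner arm about a level axis (linisher's x, at x +36, y +106, z +35 mm): 0 rad at rest, leaning 0.25 outwards (+y); grows as pushed towards the platen (-y); upright at 0.25; inner stop 0.50. Push needed at the paddle: 3 N at rest, 11 N at the stop, 1 to 2 N more over the pawl at first. Clicks near 0.33 rad; let go after that, the pawl keeps it near 0.31.
- paddle (a point): centre of the outer (+y) face of the thumb paddle on top of the tensioner arm, 118 mm from the hinge axis: steel plate 44 mm wide (x), 45 mm tall, 6 mm thick, top edge about 170 mm above the bench, free all round. Axes turn with the arm (the linisher's at rest). Below it, on the arm's -x side, the rubber idler drum, 48 mm across, top 110 mm above the bench.
- pawl (a joint): brass pawl slider on the +x side of the tensioner arm: about 0 to 0.001 m when up, grows (to about 0.006) while the arm's pin rides over it, and snaps back to about 0 behind the pin: the click.
- stone: dressing stone, a block 70 mm long (its x), 28 mm wide (y) and 36 mm tall: lower 14 mm dark stone, upper 22 mm wooden grip. 140 g (may vary by a third). Lies loose on the bench, stone side down. Origin at the centre of its underside.
- tray: open dark wooden tray fixed to the bench, 130 mm (x) by 100 mm (y), 18 mm tall outside, walls and floor 6 mm thick. Origin under its centre.
- burnisher: burnisher lying flat, 170 mm long: wooden handle 20 mm thick, steel rod; a bystander, to be left alone. Origin under its middle.
- mandrel: round wooden stick 26 mm thick, 200 mm long, lying flat; a bystander, to be left alone. Origin under its middle.
- screwdriver: screwdriver lying flat, about 200 mm long; a bystander, to be left alone. Origin under its middle.
- brick: terracotta-coloured soldering brick 110 x 55 x 30 mm, lying flat; a bystander, to be left alone. Origin under its middle.
- weight: small brass weight, 36 mm across, 52 mm tall; a bystander, to be left alone. Origin under its middle.
- jar: glass jar with steel cap, 60 mm across, 80 mm tall; a bystander, to be left alone. Origin under its middle.
- ringclamp: wooden ring clamp 120 x 28 x 18 mm, lying flat, a brass band round its middle; a bystander, to be left alone. Origin under its middle.
Mind the look-alikes: they are no part of the job. Leave any blue or purple look-alike of the stone alone.

How it is judged:
By the outcome, as a careful person would: the job done as asked, in the order asked, and still so for the second after the job is handed in, while the arm keeps its last pose, push and grip.
It also fails if it takes over 72 s, if anything falls off the work surface, if the arm or the gripper's body presses on something with over 40 N, if the wrist force passes 120 N, or if a joint passes its speed limit or range.

## Working session

There is one attempt and no reset: what is moved stays moved. The work goes in short steps, Python scripts to look and compute and a tool call to move; the robot and the scene stay as the last step left them, time stands still between calls to the robot, and variables do not carry over. Pictures are saved under pics/ and viewed, at most 10 in all, crops included, and the job is handed in when it is done.

Besides the shell and the picture viewer there is one more tool, called as name(argument=value, ...) on one line, values as JSON. apply_moves: Moves the arm, as the interface text tells. Its arguments: {"type":"object","properties":{"deltas":{"type":"array","items":{"type":"array"}}},"required":["deltas"]}

```bash
mkdir -p pics; ls; python3 - <<'E'
from cell import bot
import cv2,numpy as np
s=bot.read_state();print(s['time_s'],s['eef_pos'],s['eef_rot'],s['finger_gap'],s['contact_force'])
a=bot.capture('scene');b=bot.capture('side')
cv2.imwrite('pics/scene.png',a);cv2.imwrite('pics/side.png',b)
for c in('scene','side'):
  m=bot.camera_model(c);print(c,m['fx'],np.round(m['world_from_camera'],3).tolist(),[k for k in m])
  for l in('linisher','platen_mid','paddle','stone','tray','pawl'):
    print(l,[(np.round(d['location'],3).tolist(),round(d['conf'],2)) for d in bot.mark_of(l,c)[:4]])
E
```

```text
pics
0.0 [ 0.18913342 -0.59516078  0.23213816] [-3.13999809e+00  1.38696764e-04  3.07713819e-01] 0.08519505074687926 [-0.11346007  0.20050103  0.07512647]
scene 368.38339943557054 [[-0.506, -0.676, 0.536, 1.209], [0.863, -0.391, 0.322, 0.367], [-0.008, 0.625, 0.781, 1.08], [0.0, 0.0, 0.0, 1.0]] ['fx', 'fy', 'cx', 'cy', 'world_from_camera']
linisher [([0.559, -0.007, -0.001], 0.62)]
platen_mid []
paddle [([0.601, 0.121, 0.151], 0.76), ([0.456, 0.328, -0.007], 0.56)]
stone [([0.434, 0.226, -0.003], 0.79), ([0.456, 0.329, -0.003], 0.71), ([0.352, 0.306, 0.001], 0.51)]
tray [([0.484, -0.315, -0.0], 0.64), ([0.56, -0.009, -0.001], 0.55)]Traceback (most recent call last):
  File "<stdin>", line 9, in <module>
ValueError: it knows: brick, burnisher, jar, linisher, mandrel, paddle, platen_mid, ringclamp, screwdriver, stone, tray, weight
```

```bash
python3 - <<'E'
from cell import bot
import cv2,numpy as np
b=bot.capture('side')
cv2.imwrite('pics/side.png',b)
c='side'
m=bot.camera_model(c);print(c,m['fx'],np.round(m['world_from_camera'],3).tolist())
for l in('linisher','platen_mid','paddle','stone','tray'):
    print(l,[(np.round(d['location'],3).tolist(),round(d['conf'],2)) for d in bot.mark_of(l,c)[:4]])
E
```

```text
side 379.19928959495047 [[0.948, 0.162, -0.275, 0.292], [-0.319, 0.533, -0.784, -0.772], [0.019, 0.83, 0.557, 0.646], [0.0, 0.0, 0.0, 1.0]]
linisher [([0.559, -0.009, -0.001], 0.64)]
platen_mid [([0.552, -0.024, 0.106], 0.82)]
paddle [([0.705, 0.364, -0.0], 0.75), ([0.6, 0.13, 0.149], 0.56)]
stone [([0.458, 0.329, 0.001], 0.79), ([0.432, 0.228, 0.002], 0.67), ([0.359, 0.306, 0.0], 0.55)]
tray [([0.488, -0.318, 0.002], 0.74)]
```

View pics/scene.png

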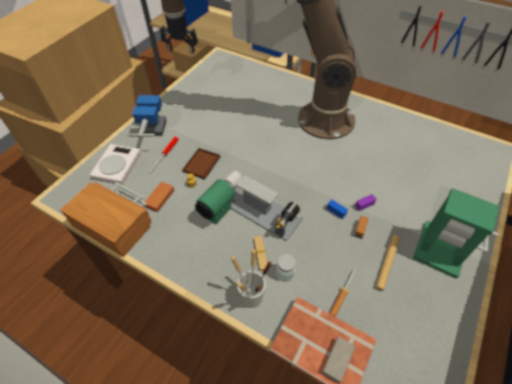

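View pics/side.png

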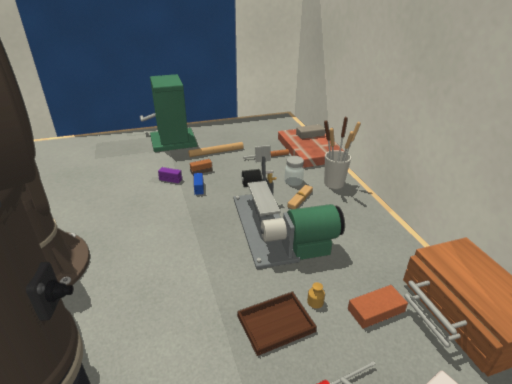

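In the scene picture there are three stone-like blocks: blue (337,208), purple (365,202) and wood-coloured (361,226). The wood-coloured one at about (0.457, 0.329) fits the wooden grip. I'll confirm it in an enlarged crop and also get the linisher yaw.

```bash
cat >h.py <<'E'
from cell import bot
import cv2,numpy as np
def proj(c,P,m=None):
    m=m or bot.camera_model(c);T=np.linalg.inv(m['world_from_camera']);p=np.atleast_2d(P)@T[:3,:3].T+T[:3,3]
    return np.c_[m['cx']+m['fx']*p[:,0]/-p[:,2], m['cy']-m['fy']*p[:,1]/-p[:,2]]
def back(c,uv,z,m=None):
    m=m or bot.camera_model(c);W=m['world_from_camera'];uv=np.atleast_2d(uv).astype(float)
    d=np.c_[(uv[:,0]-m['cx'])/m['fx'],-(uv[:,1]-m['cy'])/m['fy'],-np.ones(len(uv))]@W[:3,:3].T
    o=W[:3,3];return o+d*((z-o[2])/d[:,2])[:,None]
E
python3 - <<'E'
from h import *
a=cv2.imread('pics/scene.png');b=cv2.imread('pics/side.png')
r=lambda i,x,y,w,h,s:cv2.resize(i[y:y+h,x:x+w],None,fx=s,fy=s,interpolation=cv2.INTER_CUBIC)
o=np.zeros((600,800,3),np.uint8)
o[:300,:400]=r(a,320,180,80,60,5)       # stone scene
o[:300,400:]=r(b,150,140,80,60,5)
o[300:,:400]=r(a,200,165,120,90,10/3)
o[300:,400:]=r(b,220,140,133,100,3)[:300,:400] if r(b,220,140,133,100,3).shape[1]>=400 else cv2.resize(b[140:240,220:353],(400,300),interpolation=cv2.INTER_CUBIC)
cv2.imwrite('pics/c1.png',o)
for c in('scene','side'):
  for d in bot.cut_out('stone',c):
    k=d['pixels'].astype(np.uint8);ys,xs=np.nonzero(k);pts=back(c,np.c_[xs,ys],0.025)[:,:2]
    q=np.cov((pts).T);w,v=np.linalg.eigh(q);print(c,round(d['conf'],2),xs.mean(),ys.mean(),pts.mean(0),np.sqrt(w),np.arctan2(v[1,1],v[0,1]), cv2.minAreaRect((pts*1000).astype(np.float32)))
E
```

```text
scene 0.73 337.3320895522388 208.63059701492537 [0.4372638 0.2286805] [0.01531412 0.02082209] 1.248855434351339 ((436.2684631347656, 228.69320678710938), (75.9100112915039, 56.462528228759766), 83.06769561767578)
scene 0.53 365.64953271028037 201.8551401869159 [0.36022115 0.3037684 ] [0.01115491 0.02383749] 2.6888693324519455 ((360.0837707519531, 303.01531982421875), (41.09252166748047, 86.10004425048828), 58.950767517089844)
scene 0.48 361.57070707070704 226.58585858585857 [0.46465572 0.32742317] [0.00835079 0.02566873] -3.0346890130672453 ((463.76324462890625, 327.5079650878906), (90.88499450683594, 29.435123443603516), 6.019531726837158)
side 0.83 169.75886524822695 174.24113475177305 [0.35436447 0.29265477] [0.01696581 0.02584934] 2.0081532661844648 ((354.2237854003906, 293.683349609375), (71.28367614746094, 94.16944122314453), 55.68521499633789)
side 0.67 198.47402597402598 183.66233766233765 [0.43044856 0.21195284] [0.00680093 0.03207313] 1.403105462616617 ((432.2030944824219, 214.17532348632812), (110.43888854980469, 23.54669761657715), 79.77967071533203)
side 0.66 201.04182509505702 166.1406844106464 [0.45842107 0.31530085] [0.01964237 0.02359315] 1.126318477765223 ((458.7500915527344, 319.0577087402344), (87.12248992919922, 70.91804504394531), 80.39054870605469)
```

View pics/c1.png

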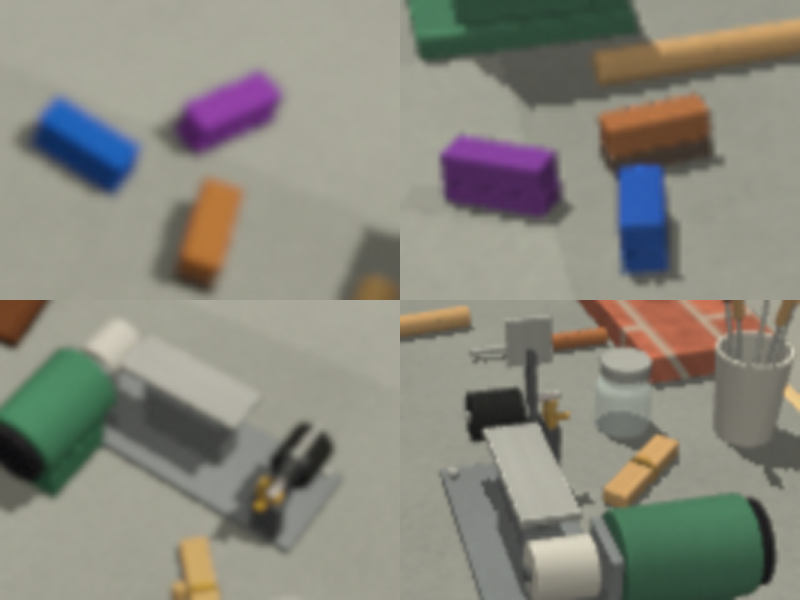

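The crop confirms it: the wood-coloured block (scene (361,226), side (201,166)) has the wooden top and dark underside; blue and purple are look-alikes. Now I'll fit the platen from its corners.

```bash
python3 - <<'E'
from h import *
from scipy.optimize import least_squares
S=[(485,428),(535,424),(580,517),(527,525)];C=[(120,372),(165,338),(258,396),(220,437)]
s=np.array([(220+(u-400)/3.008,140+(v-300)/3) for u,v in S]);c=np.array([(200+u*.3,165+(v-300)*.3) for u,v in C])
ps=back('side',s,.110);pc=back('scene',c,.110)
print(ps.round(3)[:,:2].tolist(),pc.round(3)[:,:2].tolist())
# side: FL,FR,NR,NL -> local (-x,+y),(+x,+y),(+x,-y),(-x,-y); scene: (-x? near motor)...
LS=np.array([(-25,70),(25,70),(25,-70),(-25,-70)])/1e3
for nm,p,L in(('side',ps,LS),('scene',pc,np.array([(25,-70),(-25,-70),(-25,70),(25,70)])/1e3)):
  f=lambda q:((np.array([[np.cos(q[2]),-np.sin(q[2])],[np.sin(q[2]),np.cos(q[2])]])@L.T).T+q[:2]-p[:,:2]).ravel()
  r=least_squares(f,[.55,-.02,.2]);print(nm,r.x,(r.fun*1000).round(1))
# stone yaw via mask of colour
m={'scene':bot.cut_out('stone','scene'),'side':None}
E
```

```text
[[0.538, 0.044], [0.582, 0.037], [0.571, -0.104], [0.528, -0.102]] [[0.586, -0.089], [0.525, -0.073], [0.543, 0.046], [0.605, 0.038]]
side [ 0.55486897 -0.03144309 -0.07534162] [-2.7 -3.3  2.8 -0.6  3.3  1.2 -3.4  2.6]
scene [ 0.56483693 -0.01970187 -0.15771489] [ -7.5  -3.6   4.1 -11.9   8.1   7.7  -4.7   7.9]
```

```bash
cat >>h.py <<'E'
import json
from scipy.spatial.transform import Rotation as Ro
def rot(e):return Ro.from_euler('xyz',e)
def delta(cur,targets):
    """cur=(pos,rpy) commanded; targets list of (pos,rpy): shift cm and turn"""
    R=rot(cur[1])
    for p,e in targets:
        d=R.inv().apply(np.array(p)-cur[0])*100;w=(R.inv()*rot(e)).as_rotvec()
        print(d.round(2).tolist(),w.round(3).tolist())
def after(cur,sh,w=(0,0,0)):
    R=rot(cur[1]);return (np.array(cur[0])+R.apply(np.array(sh)/100),(R*Ro.from_rotvec(w)).as_euler('xyz'))
E
python3 - <<'E'
from h import *
m=bot.camera_model('wrist');s=bot.read_state()
R=rot(s['eef_rot']);W=m['world_from_camera']
print(R.inv().apply(W[:3,3]-s['eef_pos']),(R.inv().as_matrix()@W[:3,:3]).round(2).tolist(),m['fx'])
pi=np.pi
delta((s['eef_pos'],s['eef_rot']),[((.22,-.52,.40),(pi,0,.3)),((.44,0,.42),(pi,0,0)),((.42,.2,.32),(pi,0,.1))])
E
```

```text
[ 0.0672082  -0.00030212 -0.1424881 ] [[-0.0, 0.96, 0.27], [1.0, 0.0, 0.0], [0.0, 0.27, -0.96]] 338.2716336542616
[5.21, -6.28, -16.7] [0.0, -0.0, 0.008]
[41.93, -49.17, -18.71] [0.0, -0.0, 0.308]
[46.08, -68.84, -8.71] [0.0, -0.0, 0.208]
```

apply_moves(deltas=[[1,[5,-6,-16],[0,0,0]],[1,[5,-6,-16],[0,0,0]],[1,[5,-6,-16],[0,0,0]],[1,[5,-6,-16],[0,0,0]],[1,[54,-47,-18.5],[0,0,0.308]],[1,[54,-47,-18.5],[0,0,0.308]],[1,[54,-47,-18.5],[0,0,0.308]],[1,[54,-47,-18.5],[0,0,0.308]],[1,[54,-47,-18.5],[0,0,0.308]],[1,[54,-47,-18.5],[0,0,0.308]],[1,[54,-47,-18.5],[0,0,0.308]],[1,[54,-47,-18.5],[0,0,0.308]],[1,[54,-47,-18.5],[0,0,0.308]],[1,[54,-47,-18.5],[0,0,0.308]],[1,[54,-47,-18.5],[0,0,0.308]],[1,[54,-47,-18.5],[0,0,0.308]],[1,[54,-47,-18.5],[0,0,0.308]],[1,[54,-47,-18.5],[0,0,0.308]],[1,[54,-47,-18.5],[0,0,0.308]],[1,[54,-47,-18.5],[0,0,0.308]]])

```text
time_s: 2.8
eef_pos: [0.5614, 0.0147, 0.4178]
eef_rot: [3.141, 0.0, -0.002]
contact_force: [-0.1, -1.1, -0.2]
finger_gap: 0.085
grip_force: 0.0
```

```bash
python3 - <<'E'
from h import *
s=bot.read_state();print(s['time_s'],s['eef_pos'],s['eef_rot'])
m=bot.camera_model('wrist');a=bot.capture('wrist');cv2.imwrite('pics/w1.png',cv2.resize(a,(768,576),interpolation=cv2.INTER_CUBIC))
np.save('w1.npy',m['world_from_camera'])
for l in('linisher','platen_mid','paddle'):
    print(l,[(np.round(d['location'],3).tolist(),round(d['conf'],2)) for d in bot.mark_of(l,'wrist')[:4]])
E
```

```text
2.8 [0.56138495 0.01472739 0.41784511] [ 3.14081649e+00  2.59913505e-04 -1.59000226e-03]
linisher [([0.602, 0.124, 0.147], 0.58), ([0.556, -0.005, 0.002], 0.57)]
platen_mid [([0.556, -0.025, 0.11], 0.62)]
paddle [([0.602, 0.124, 0.146], 0.56)]
```

View pics/w1.png

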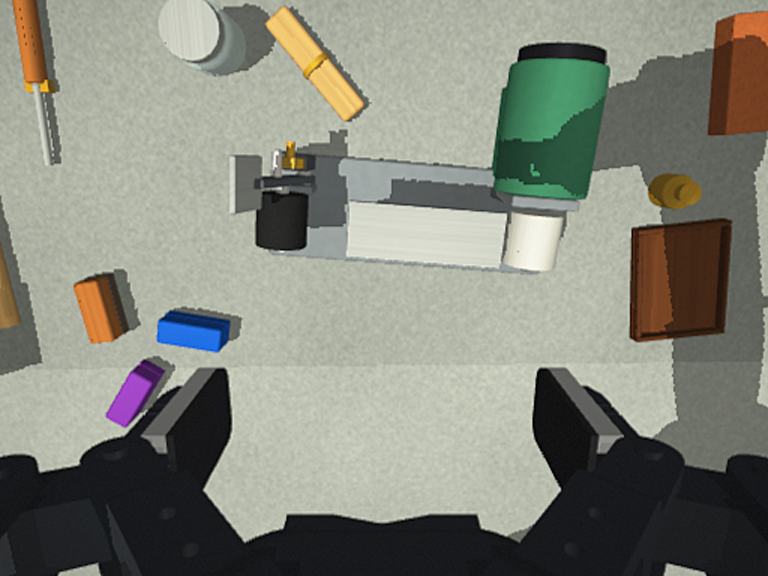

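The picture shows platen corners near (348,201), (507,212), (504,268), (348,258); paddle edge (232,183), tray (681,280) and stone (97,310). Next I back-project these and check with an overlay.

```bash
python3 - <<'E'
from h import *
W=np.load('w1.npy');m=bot.camera_model('wrist');m['world_from_camera']=W
B=lambda p,z:back('wrist',np.array(p)/1.5,z,m)[:,:2].round(4)
print('platen',B([(348,201),(507,212),(504,268),(348,258)],.110).tolist())
print('tray',B([(632,228),(730,219),(725,333),(632,341)],.018).tolist())
print('stone',B([(75,287),(107,276),(93,343)],.036).tolist())
for l in('stone','tray'):
  for d in bot.cut_out(l,'wrist'):
    ys,xs=np.nonzero(d['pixels']);print(l,d['conf'],xs.mean()*1.5,ys.mean()*1.5)
  print([(np.round(d['location'],4).tolist(),round(d['conf'],2)) for d in bot.mark_of(l,'wrist')])
def box(im,c,yaw,dims,z0,z1,col):
  r=np.array([[np.cos(yaw),-np.sin(yaw)],[np.sin(yaw),np.cos(yaw)]])
  q=np.array([(-1,-1),(1,-1),(1,1),(-1,1)])*np.array(dims)/2@r.T+c
  for z in(z0,z1):
    cv2.polylines(im,[np.int32(proj('wrist',np.c_[q,np.full(4,z)],m)*1.5*16)],True,col,1,cv2.LINE_AA,4)
im=cv2.imread('pics/w1.png')
L=np.array([.5575,-.0075]);y=-.07
box(im,L,y,(.11,.30),0,.012,(0,255,255));box(im,L+.015*np.array([np.sin(y),-np.cos(y)]),y,(.05,.14),.11,.11,(0,0,255))
box(im,(.457,.329),.3,(.07,.028),0,.036,(0,255,0));box(im,(.486,-.316),.07,(.13,.1),0,.018,(255,255,0))
cv2.imwrite('pics/w1o.png',im[130:420])
E
```

```text
platen [[0.5849, 0.0445], [0.575, -0.0958], [0.5242, -0.0963], [0.5338, 0.0455]]
tray [[0.5467, -0.2537], [0.5561, -0.3571], [0.4267, -0.3748], [0.4172, -0.2704]]
stone [[0.4871, 0.3434], [0.4992, 0.3074], [0.4231, 0.334]]
stone 0.77 134.50115074798617 391.6052934407365
stone 0.73 101.28444802578566 307.55922643029817
stone 0.63 193.06280667320902 329.91020608439646
[([0.3554, 0.3047, -0.0011], 0.58), ([0.455, 0.3228, -0.004], 0.57)]
tray 0.9 679.0009807767752 278.5127500980777
[([0.4864, -0.3186, -0.0007], 0.68)]
```

View pics/w1o.png

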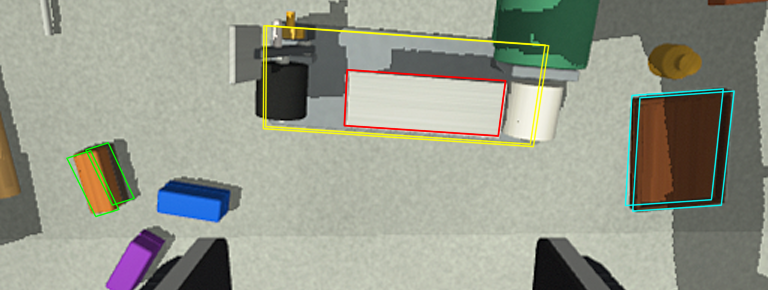

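apply_moves(deltas=[[1,[-10.4,-31.3,8],[0,0,-0.2]],[1,[-10.4,-31.3,8],[0,0,-0.2]],[1,[-10.4,-31.3,8],[0,0,-0.2]],[1,[-10.4,-31.3,8],[0,0,-0.2]],[0.72,[-10.4,-31.3,20],[0,0,-0.2]],[0.72,[-10.4,-31.3,20],[0,0,-0.2]],[0.72,[-10.4,-31.3,20],[0,0,-0.2]],[0.72,[-10.4,-31.3,20],[0,0,-0.2]],[0.72,[-10.4,-31.3,20],[0,0,-0.2]],[0.72,[-10.4,-31.3,20],[0,0,-0.2]],[0.72,[-10.4,-31.3,20],[0,0,-0.2]]])

```text
time_s: 4.3
eef_pos: [0.4588, 0.3283, 0.2189]
eef_rot: [3.141, -0.001, 0.198]
contact_force: [1.0, -0.3, 0.9]
finger_gap: 0.0615
grip_force: 0.0
```

```bash
python3 - <<'E'
from h import *
s=bot.read_state();print(s['time_s'],s['eef_pos'],s['eef_rot'],s['finger_gap'],s['contact_force'])
m=bot.camera_model('wrist');a=bot.capture('wrist')
for d in bot.cut_out('stone','wrist'):
    k=d['pixels'].astype(np.uint8);ys,xs=np.nonzero(k);print(d['conf'],xs.mean(),ys.mean(),k.sum())
print([(np.round(d['location'],4).tolist(),round(d['conf'],2)) for d in bot.mark_of('stone','wrist')])
hsv=cv2.cvtColor(a,cv2.COLOR_BGR2HSV)
k=cv2.inRange(hsv,(5,120,140),(22,255,255))  # lit wood
n,lab,st,ce=cv2.connectedComponentsWithStats(k)
for i in np.argsort(-st[1:,4])[:3]+1:
    ys,xs=np.nonzero(lab==i);P=(back('wrist',np.c_[xs,ys],.036,m)[:,:2]*1000).astype(np.float32);print(st[i],cv2.minAreaRect(P),cv2.boxPoints(cv2.minAreaRect(P)).round().tolist())
cv2.imwrite('pics/w2.png',a)
E
```

```text
4.3 [0.45880734 0.32825051 0.21885675] [ 3.14148710e+00 -1.36953636e-03  1.98457711e-01] 0.06147999272709175 [ 1.00818462 -0.29958089  0.9429103 ]
0.64 257.43903489875055 262.58207669108145 2321
0.59 343.263683753258 211.46133796698524 2302
0.57 255.34995064165844 168.07403751233957 2026
[([0.4578, 0.3258, -0.0041], 0.76), ([0.3564, 0.3063, 0.0017], 0.6), ([0.4279, 0.226, -0.0009], 0.6)]
[ 134    0   33  168 3885] ((515.5985107421875, 439.8402099609375), (149.91783142089844, 24.11949920654297), 3.708956718444824) [[440.0, 447.0], [442.0, 423.0], [591.0, 433.0], [590.0, 457.0]]
[ 240  136   32   70 1895] ((458.7134704589844, 328.22869873046875), (68.80458068847656, 27.162879943847656), 7.676390171051025) [[423.0, 337.0], [426.0, 310.0], [495.0, 319.0], [491.0, 346.0]]
[157 146   1  11  11] ((459.5227966308594, 424.73931884765625), (9.70616340637207, 2.5510787963867188e-05), 7.004166126251221) [[455.0, 424.0], [455.0, 424.0], [464.0, 425.0], [464.0, 425.0]]
```

View pics/w2.png

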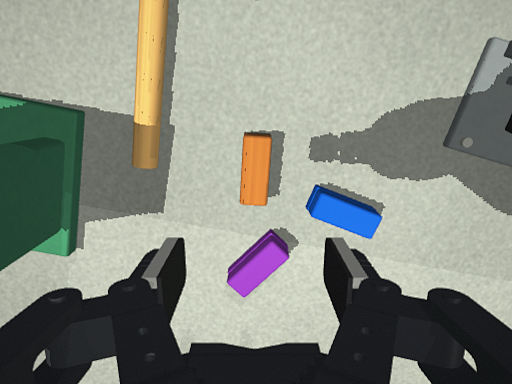

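The stone's lit top is at (256,169), between the jaws. From it: stone at (0.4587, 0.3282), yaw 0.134. I'll descend and grip.

apply_moves(deltas=[[0.72,[0,0,5],[0,0,0.065]],[0.72,[0,0,10],[0,0,0.065]],[0.72,[0,0,14],[0,0,0.065]],[0.72,[0,0,17],[0,0,0.065]],[0.72,[0,0,19],[0,0,0.065]],[0.72,[0,0,19],[0,0,0.065]],[0.72,[0,0,19],[0,0,0.065]],[0.72,[0,0,19],[0,0,0.065]]])

```text
time_s: 5.25
eef_pos: [0.4589, 0.3294, 0.0297]
eef_rot: [-3.14, -0.002, 0.134]
contact_force: [0.1, 0.3, 0.3]
finger_gap: 0.0614
grip_force: 0.0
```

apply_moves(deltas=[[0.1,[0,0,0.2],[0,0,0]],[0.1,[0,0,0.2],[0,0,0]],[0.1,[0,0,0.2],[0,0,0]],[0.1,[0,0,0.2],[0,0,0]],[0.1,[0,0,0.2],[0,0,0]],[0.1,[0,0,0.2],[0,0,0]],[0.1,[0,0,0.2],[0,0,0]],[0.1,[0,0,0.2],[0,0,0]]])

```text
time_s: 6.05
eef_pos: [0.4581, 0.329, 0.0268]
eef_rot: [-3.141, -0.001, 0.135]
contact_force: [-1.1, -1.6, 6.8]
finger_gap: 0.0263
grip_force: 59.0
```

```bash
python3 - <<'E'
from h import *
pi=np.pi
delta(((.4585,.329,.0272),(pi,0,.135)),[((.4585,.329,.26),(pi,0,.135)),((.5429,-.0897,.26),(pi,0,-.07)),((.5429,-.0897,.165),(pi,0,-.07))])
E
```

```text
[0.0, 0.0, -23.28] [0.0, 0.0, 0.0]
[2.73, 42.62, -23.28] [0.0, -0.0, 0.205]
[2.73, 42.62, -13.78] [0.0, -0.0, 0.205]
```

apply_moves(deltas=[[0.1,[0,0,-5],[0,0,0]],[0.1,[0,0,-10],[0,0,0]],[0.1,[0,0,-15],[0,0,0]],[0.1,[0,0,-20],[0,0,0]],[0.1,[0,0,-23.3],[0,0,0]],[0.1,[0,0,-23.3],[0,0,0]],[0.1,[2.7,42.6,-23.3],[0,0,0.205]],[0.1,[2.7,42.6,-23.3],[0,0,0.205]],[0.1,[2.7,42.6,-23.3],[0,0,0.205]],[0.1,[2.7,42.6,-23.3],[0,0,0.205]],[0.1,[2.7,42.6,-23.3],[0,0,0.205]],[0.1,[2.7,42.6,-23.3],[0,0,0.205]],[0.1,[2.7,42.6,-23.3],[0,0,0.205]],[0.1,[2.7,42.6,-23.3],[0,0,0.205]],[0.1,[2.7,42.6,-23.3],[0,0,0.205]],[0.1,[2.7,42.6,-23.3],[0,0,0.205]],[0.1,[2.7,42.6,-23.3],[0,0,0.205]],[0.1,[2.7,42.6,-18],[0,0,0.205]],[0.1,[2.7,42.6,-13.8],[0,0,0.205]],[0.1,[2.7,42.6,-13.8],[0,0,0.205]]])

```text
time_s: 8.05
eef_pos: [0.5373, -0.0877, 0.1588]
eef_rot: [-3.141, 0.01, -0.067]
contact_force: [-1.4, 0.2, -1.1]
finger_gap: 0.0263
grip_force: 60.1
```

```bash
python3 - <<'E'
from h import *
s=bot.read_state();print(s['time_s'],s['eef_pos'],s['eef_rot'],s['finger_gap'],s['contact_force'],s['grip_force'])
a=bot.capture('wrist');b=bot.capture('side')
cv2.imwrite('pics/p1.png',np.hstack([a[:,:],cv2.resize(b[120:264,200:392],(512,384),interpolation=cv2.INTER_CUBIC)])[:, :1024]);i=cv2.imread('pics/p1.png');cv2.imwrite('pics/p1.png',cv2.resize(i,(800,300)))
s=bot.read_state();print(s['time_s'],s['eef_pos'],s['contact_force'])
E
```

```text
8.05 [ 0.53728394 -0.08770515  0.15877028] [-3.14058198  0.0104341  -0.06745972] 0.026267419193638487 [-1.42449058  0.17000298 -1.06343224] 60.096927881240845
8.15 [ 0.5414272  -0.08813596  0.16434566] [0.3030469  0.92099321 0.01637756]
```

View pics/p1.png

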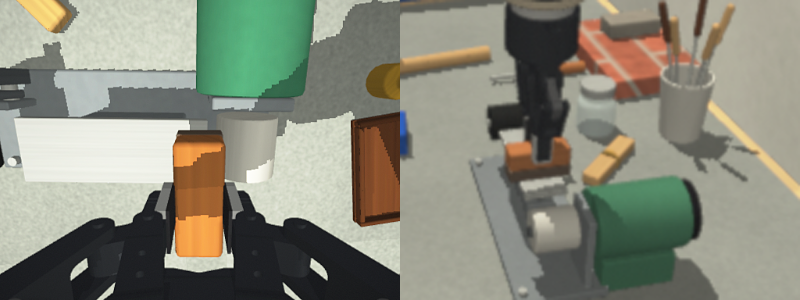

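The left panel shows the stone held straight at (200,190), above the drum end of the platen. Descending to just above it.

apply_moves(deltas=[[0.1,[0,0,1],[0,0,0]],[0.1,[0,0,2],[0,0,0]],[0.1,[0,0,2.3],[0,0,0]],[0.1,[0,0,2.4],[0,0,0]],[0.1,[0,0,2.4],[0,0,0]],[0.1,[0,0,2.4],[0,0,0]]])

```text
time_s: 8.75
eef_pos: [0.5419, -0.0897, 0.1402]
eef_rot: [3.142, -0.001, -0.07]
contact_force: [1.3, 0.3, -1.5]
finger_gap: 0.0261
grip_force: 60.2
```

apply_moves(deltas=[[0.1,[0,0,0.2],[0,0,0]],[0.1,[0,0,0.4],[0,0,0]],[0.1,[0,0,0.5],[0,0,0]],[0.1,[0,0,0.6],[0,0,0]],[0.1,[0,0,0.6],[0,0,0]],[0.1,[0,0,0.6],[0,0,0]]])

```text
time_s: 9.35
eef_pos: [0.5419, -0.0897, 0.1342]
eef_rot: [3.141, -0.001, -0.07]
contact_force: [-0.4, -0.3, 3.6]
finger_gap: 0.0261
grip_force: 60.8
```

apply_moves(deltas=[[0.1,[0,0,0.1],[0,0,0]],[0.1,[0,-0.4,0.1],[0,0,0]],[0.1,[0,-1,0.1],[0,0,0]],[0.1,[0,-1.6,0.1],[0,0,0]],[0.1,[0,-2.2,0.1],[0,0,0]],[0.1,[0,-2.8,0.1],[0,0,0]],[0.1,[0,-3.4,0.1],[0,0,0]],[0.1,[0,-4,0.1],[0,0,0]]])

```text
time_s: 10.15
eef_pos: [0.5447, -0.0507, 0.1331]
eef_rot: [3.14, -0.001, -0.071]
contact_force: [0.8, -4.2, 5.2]
finger_gap: 0.0264
grip_force: 60.9
```

apply_moves(deltas=[[0.1,[0,-0.6,0],[0,0,0]],[0.1,[0,-1.2,0],[0,0,0]],[0.1,[0,-1.8,0],[0,0,0]],[0.1,[0,-2.4,0],[0,0,0]],[0.1,[0,-3,0],[0,0,0]],[0.1,[0,-3.6,0],[0,0,0]],[0.1,[0,-4.2,0],[0,0,0]],[0.1,[0,-4.8,0],[0,0,0]]])

```text
time_s: 10.95
eef_pos: [0.548, -0.0027, 0.1331]
eef_rot: [3.14, -0.0, -0.071]
contact_force: [-0.7, -4.4, 5.9]
finger_gap: 0.0262
grip_force: 60.9
```

apply_moves(deltas=[[0.1,[0,-0.6,0],[0,0,0]],[0.1,[0,-1.2,0],[0,0,0]],[0.1,[0,-1.8,0],[0,0,0]],[0.1,[0,-2.4,0],[0,0,0]],[0.1,[0,-3,0],[0,0,0]],[0.1,[0,-3.6,0],[0,0,0]],[0.1,[0,-4.2,0],[0,0,0]],[0.1,[0,-4.6,0],[0,0,0]],[0.1,[0,-4.6,0],[0,0,0]]])

```text
time_s: 11.85
eef_pos: [0.5513, 0.0442, 0.1331]
eef_rot: [3.141, -0.0, -0.07]
contact_force: [-0.2, -0.7, 5.2]
finger_gap: 0.0262
grip_force: 60.9
```

```bash
python3 - <<'E'
from h import *
pi=np.pi
s=bot.read_state();print(s['eef_pos'],s['contact_force'])
delta((s['eef_pos'],(pi,0,-.07)),[((.5515,.043,.26),(pi,0,-.07)),((.4865,-.315,.26),(pi,0,.11)),((.4865,-.315,.06),(pi,0,.11))])
E
```

```text
[0.5512665  0.04419146 0.13305162] [-0.15813621 -0.66459315  5.19055078]
[0.03, 0.12, -12.69] [0.0, 0.0, 0.0]
[-3.95, 36.28, -12.69] [-0.0, 0.0, -0.18]
[-3.95, 36.28, 7.31] [-0.0, 0.0, -0.18]
```

apply_moves(deltas=[[0.1,[0,0,-3],[0,0,0]],[0.1,[0,0,-7],[0,0,0]],[0.1,[0,0,-11],[0,0,0]],[0.1,[-0.5,4,-12],[0,0,0]],[0.1,[-1,8.5,-12],[0,0,-0.05]],[0.1,[-1.5,13,-12],[0,0,-0.1]],[0.1,[-2,18,-12],[0,0,-0.18]],[0.1,[-2.5,23,-12],[0,0,-0.18]],[0.1,[-3,28,-11],[0,0,-0.18]],[0.1,[-3.5,32,-7],[0,0,-0.18]],[0.1,[-4,35,-3],[0,0,-0.18]],[0.1,[-4,36.3,1],[0,0,-0.18]],[0.1,[-4,36.3,5],[0,0,-0.18]],[0.1,[-4,36.3,7.3],[0,0,-0.18]],[0.1,[-4,36.3,7.3],[0,0,-0.18]],[0.1,[-4,36.3,7.3],[0,0,-0.18]],[0.1,[-4,36.3,7.3],[0,0,-0.18]]])

```text
time_s: 13.55
eef_pos: [0.4869, -0.3155, 0.0615]
eef_rot: [3.14, -0.002, 0.11]
contact_force: [0.2, 0.0, -0.8]
finger_gap: 0.0261
grip_force: 60.1
```

```bash
python3 - <<'E'
from h import *
b=bot.capture('side');a=bot.capture('wrist');cv2.imwrite('pics/t1.png',np.hstack([cv2.resize(b[230:374,190:382],(400,300),interpolation=cv2.INTER_CUBIC),cv2.resize(a,(400,300))]))
print(bot.read_state()['eef_pos'])
print([(np.round(d['location'],4).tolist(),round(d['conf'],2)) for d in bot.mark_of('tray','wrist')])
E
```

```text
[ 0.48675507 -0.3156564   0.06160919]
[]
```

View pics/t1.png

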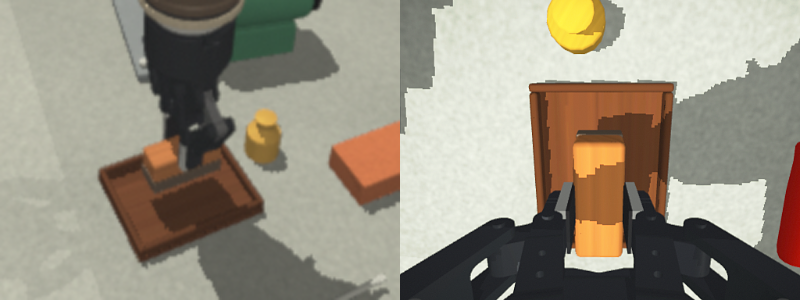

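The stone is centred in the tray and aligned with it. Lowering.

apply_moves(deltas=[[0.1,[0,0,1.2],[0,0,0]],[0.1,[0,0,2.2],[0,0,0]],[0.1,[0,0,2.6],[0,0,0]],[0.1,[0,0,2.8],[0,0,0]],[0.1,[0,0,2.9],[0,0,0]],[0.1,[0,0,2.9],[0,0,0]]])

```text
time_s: 14.3
eef_pos: [0.4848, -0.3151, 0.0327]
eef_rot: [3.142, 0.002, 0.109]
contact_force: [-10.8, 4.5, 31.5]
finger_gap: 0.026
grip_force: 63.9
```

apply_moves(deltas=[[0.1,[0,0,-0.1],[0,0,0]],[0.1,[0,0,-0.15],[0,0,0]],[0.1,[0,0,-0.15],[0,0,0]]])

```text
time_s: 14.6
eef_pos: [0.4848, -0.315, 0.0328]
eef_rot: [-3.141, 0.002, 0.11]
contact_force: [-6.6, 2.2, 13.1]
finger_gap: 0.0267
grip_force: 61.9
```

apply_moves(deltas=[[0.1,[0.1,0,-0.08],[0,0,0]],[0.1,[0.1,0,-0.08],[0,0,0]],[0.55,[0.1,0,-0.08],[0,0,0]],[0.55,[0.1,0,-0.08],[0,0,0]],[0.55,[0.1,0,-0.08],[0,0,0]],[0.55,[0.1,0,-0.08],[0,0,0]],[0.55,[0.1,0,-0.08],[0,0,0]]])

```text
time_s: 15.3
eef_pos: [0.4867, -0.3152, 0.0332]
eef_rot: [3.142, -0.0, 0.11]
contact_force: [-0.5, -0.4, 0.5]
finger_gap: 0.0467
grip_force: 0.0
```

```bash
python3 - <<'E'
from h import *
pi=np.pi
s=bot.read_state();print(s['eef_pos'],s['eef_rot'],s['contact_force'],s['finger_gap'])
# paddle local guess: observed mean (.601,.125); linisher frame coords
L=np.array([.5570,-.0095]);y=-.07;ex=np.array([np.cos(y),np.sin(y)]);ey=np.array([-np.sin(y),np.cos(y)])
for p in((.601,.121),(.600,.130),(.602,.124)):
    d=np.array(p)-L;print(d@ex,d@ey)
E
```

```text
[ 0.48672285 -0.31520956  0.03318272] [ 3.14153808e+00 -4.90446621e-05  1.09745398e-01] [-0.46455646 -0.43719977  0.54798915] 0.04673242829344107
0.0347647024335962 0.13325789081590442
0.03313766580730513 0.1421659069708464
0.03555242489183689 0.13632048666400182
```

```bash
python3 - <<'E'
from h import *
pi=np.pi
s=bot.read_state();print(s['q'])
L=np.array([.5570,-.0095]);y=-.07;ex=np.array([np.cos(y),np.sin(y)]);ey=np.array([-np.sin(y),np.cos(y)])
P=lambda a,b,z:(*(L+a*ex+b*ey),z)
print(P(.035,.185,.162))
delta((s['eef_pos'],(pi,0,.11)),[((.4867,-.3152,.28),(pi,0,.11)),(P(.035,.185,.28),(pi,0,y-pi/2)),(P(.035,.185,.162),(pi,0,y-pi/2))])
E
```

```text
[ 0.65125747  0.61069954 -0.23968197  1.86364787  0.21499081  0.69214799
 -1.17393583]
(np.float64(0.6048537117663083), np.float64(0.17259893539004306), 0.162)
[-0.0, -0.0, -24.68] [0.0, 0.0, 0.0]
[17.1, -47.19, -24.68] [0.0, -0.0, 1.751]
[17.1, -47.19, -12.88] [0.0, -0.0, 1.751]
```

apply_moves(deltas=[[0.55,[0,0,-2],[0,0,0]],[0.55,[0,0,-6],[0,0,0]],[0.55,[0,0,-11],[0,0,0]],[0.55,[0,0,-15],[0,0,0]],[0.55,[0,0,-15],[0,0,0]],[0.55,[0,0,-15],[0,0,0]]])

```text
time_s: 15.9
eef_pos: [0.487, -0.3155, 0.1841]
eef_rot: [3.14, -0.002, 0.11]
contact_force: [0.8, -0.3, -0.9]
finger_gap: 0.0467
grip_force: 0.0
```

```bash
python3 - <<'E'
from h import *
b=bot.capture('side');a=bot.capture('wrist');cv2.imwrite('pics/t2.png',np.hstack([cv2.resize(b[230:374,190:382],(400,300),interpolation=cv2.INTER_CUBIC),cv2.resize(a,(400,300))]))
for l in('tray','stone'):print([(np.round(d['location'],4).tolist(),round(d['conf'],2)) for d in bot.mark_of(l,'wrist')])
E
```

```text
[]
[([0.4844, -0.3161, 0.0018], 0.72)]
```

View pics/t2.png

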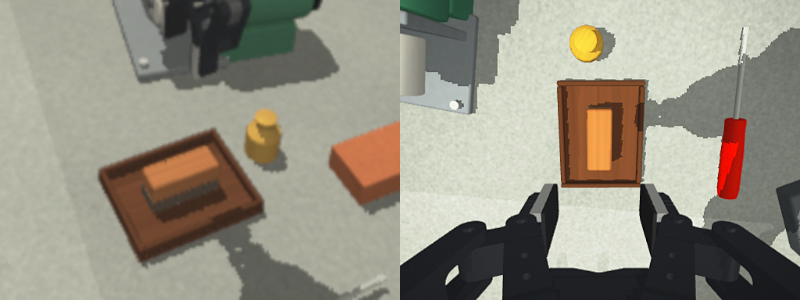

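The stone lies flat in the tray, released (wrist panel (600,139)). Now I'll go to the paddle's outer side with yaw 1.50, jaws shut.

apply_moves(deltas=[[0,[0,-1,-4],[0,0,0]],[0,[1,-4,-8],[0,0,-0.1]],[0,[17.1,-47.2,-10],[0,0,-1.39]],[0,[17.1,-47.2,-10],[0,0,-1.39]],[0,[17.1,-47.2,-10],[0,0,-1.39]],[0,[17.1,-47.2,-10],[0,0,-1.39]],[0,[17.1,-47.2,-10],[0,0,-1.39]],[0,[17.1,-47.2,-10],[0,0,-1.39]],[0,[17.1,-47.2,-10],[0,0,-1.39]],[0,[17.1,-47.2,-10],[0,0,-1.39]],[0,[17.1,-47.2,-10],[0,0,-1.39]],[0,[17.1,-47.2,-10],[0,0,-1.39]],[0,[17.1,-47.2,-10],[0,0,-1.39]],[0,[17.1,-47.2,-10],[0,0,-1.39]],[0,[17.1,-47.2,-10],[0,0,-1.39]],[0,[17.1,-47.2,-10],[0,0,-1.39]],[0,[17.1,-47.2,-10],[0,0,-1.39]],[0,[17.1,-47.2,-10],[0,0,-1.39]]])

```text
time_s: 17.9
eef_pos: [0.6051, 0.1719, 0.2834]
eef_rot: [3.141, 0.0, 1.499]
contact_force: [-0.2, 0.9, -0.5]
finger_gap: 0.0001
grip_force: 0.0
```

```bash
python3 - <<'E'
from h import *
s=bot.read_state();print(s['eef_pos'],s['eef_rot'],s['q'],s['contact_force'],s['finger_gap'])
m=bot.camera_model('wrist');a=bot.capture('wrist');b=bot.capture('side')
cv2.imwrite('pics/d1.png',np.hstack([cv2.resize(b[110:254,190:382],(400,300),interpolation=cv2.INTER_CUBIC),cv2.resize(a,(400,300))]))
for c in('wrist','side'):print([(np.round(d['location'],4).tolist(),round(d['conf'],2)) for d in bot.mark_of('paddle',c)])
E
```

```text
[0.60506163 0.17194174 0.28335233] [3.14128123e+00 2.59663360e-04 1.49852977e+00] [ 0.08601823  0.50014655 -0.69822062  1.44482245  0.32482585  1.31373846
 -0.70639654] [-0.24055685  0.9027043  -0.52247003] 9.926982671799608e-05
[([0.601, 0.1266, 0.1494], 0.87)]
[([0.6009, 0.1248, 0.1451], 0.6)]
```

View pics/d1.png

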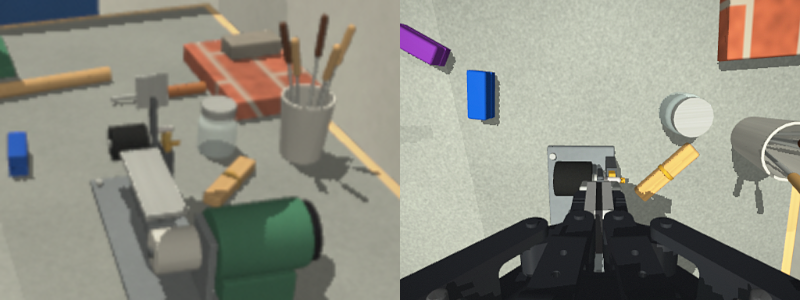

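The paddle is at (0.601, 0.126) and the shut fingers are on its outer side with nothing beneath them. Descend, then approach.

apply_moves(deltas=[[0,[0,0,4],[0,0,0]],[0,[0,0,8],[0,0,0]],[0,[0,0,11],[0,0,0]],[0,[0,0,12.1],[0,0,0]],[0,[-1,0,12.1],[0,0,0]],[0,[-1.5,0,12.1],[0,0,0]],[0,[-1.5,0,12.1],[0,0,0]],[0,[-1.5,0,12.1],[0,0,0]]])

```text
time_s: 18.9
eef_pos: [0.6048, 0.1577, 0.1638]
eef_rot: [3.139, -0.001, 1.499]
contact_force: [-1.1, -0.1, -0.2]
finger_gap: -0.0002
grip_force: 0.0
```

apply_moves(deltas=[[0,[-1,0,0.1],[0,0,0]],[0,[-1.5,0,0.1],[0,0,0]],[0,[-2,0,0.1],[0,0,0]],[0,[-2.5,0,0.1],[0,0,0]],[0,[-3,0,0.1],[0,0,0]],[0,[-3.5,0,0.1],[0,0,0]],[0,[-3.5,0,0.1],[0,0,0]]])

```text
time_s: 19.6
eef_pos: [0.6022, 0.1248, 0.1627]
eef_rot: [3.139, -0.004, 1.501]
contact_force: [0.7, 5.7, 4.6]
finger_gap: 0.0001
grip_force: 3.0
```

apply_moves(deltas=[[0,[-0.5,0,0],[0,0,0]],[0,[-1,0,0],[0,0,0]],[0,[-1.5,0,0],[0,0,0]],[0,[-2,0,0],[0,0,0]],[0,[-2.5,0,0],[0,0,0]],[0,[-2.5,0,0],[0,0,0]],[0,[-2.5,0,0],[0,0,0]]])

```text
time_s: 20.3
eef_pos: [0.6003, 0.0992, 0.1622]
eef_rot: [3.14, -0.002, 1.5]
contact_force: [0.5, 4.3, 4.1]
finger_gap: -0.0002
grip_force: 2.6
```

apply_moves(deltas=[[0,[-0.3,0,0],[0,0,0]],[0,[-0.6,0,0],[0,0,0]],[0,[-0.9,0,0],[0,0,0]],[0,[-1,0,0],[0,0,0]],[0,[-1,0,0],[0,0,0]]])

```text
time_s: 20.8
eef_pos: [0.5994, 0.0898, 0.1616]
eef_rot: [3.14, -0.003, 1.501]
contact_force: [1.6, 8.7, 0.9]
finger_gap: 0.0006
grip_force: 4.1
```

```bash
python3 - <<'E'
from h import *
a=bot.capture('scene');b=bot.capture('side')
cv2.imwrite('pics/e1.png',np.hstack([cv2.resize(b[110:254,190:382],(400,300),interpolation=cv2.INTER_CUBIC),cv2.resize(a[150:255,220:360],(400,300),interpolation=cv2.INTER_CUBIC)]))
s=bot.read_state();print(s['eef_pos'],s['contact_force'],s['ft_torque'])
for c in('scene','side'):print([(np.round(d['location'],4).tolist(),round(d['conf'],2)) for d in bot.mark_of('paddle',c)])
E
```

```text
[0.59943849 0.09006395 0.16167349] [2.92400193 8.05704653 0.86038095] [ 1.7192923  -0.45800227  0.0056247 ]
[([0.5971, 0.0775, 0.1543], 0.63)]
[]
```

View pics/e1.png

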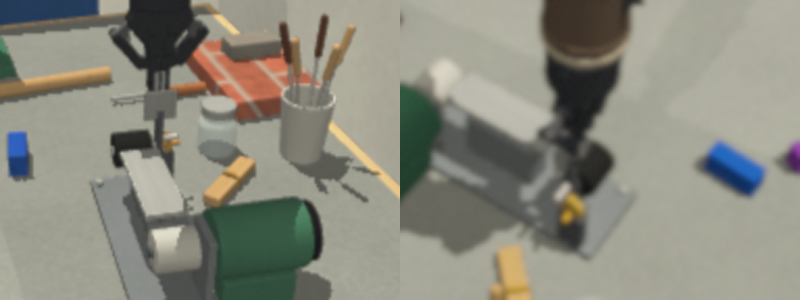

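That was my last picture (I count 11, one over the limit); from here I go by force alone.

apply_moves(deltas=[[0,[-0.2,0,0],[0,0,0]],[0,[-0.4,0,0],[0,0,0]],[0,[-0.4,0,0],[0,0,0]],[0,[-0.4,0,0],[0,0,0]]])

```text
time_s: 21.4
eef_pos: [0.5991, 0.0862, 0.1613]
eef_rot: [3.14, -0.003, 1.501]
contact_force: [3.3, 8.8, -1.8]
finger_gap: 0.0002
grip_force: 4.2
```

apply_moves(deltas=[[0,[-0.2,0,0],[0,0,0]],[0,[-0.4,0,0],[0,0,0]],[0,[-0.4,0,0],[0,0,0]],[0,[-0.4,0,0],[0,0,0]]])

```text
time_s: 21.8
eef_pos: [0.5986, 0.0824, 0.1611]
eef_rot: [3.141, -0.004, 1.502]
contact_force: [3.3, 10.4, -3.7]
finger_gap: -0.0001
grip_force: 4.4
```

apply_moves(deltas=[[0,[-0.2,0,0],[0,0,0]],[0,[-0.3,0,0],[0,0,0]],[0,[-0.3,0,0],[0,0,0]],[0,[-0.3,0,0],[0,0,0]]])

```text
time_s: 22.2
eef_pos: [0.5982, 0.0797, 0.161]
eef_rot: [3.141, -0.004, 1.502]
contact_force: [3.4, 10.2, -4.5]
finger_gap: -0.0
grip_force: 4.5
```

apply_moves(deltas=[[0,[-0.2,0,0],[0,0,0]],[0,[-0.3,0,0],[0,0,0]],[0,[-0.3,0,0],[0,0,0]],[0,[-0.3,0,0],[0,0,0]]])

```text
time_s: 22.6
eef_pos: [0.5978, 0.0768, 0.1609]
eef_rot: [-3.142, -0.004, 1.502]
contact_force: [2.3, 10.8, -4.9]
finger_gap: -0.0002
grip_force: 4.6
```

apply_moves(deltas=[[0,[-0.2,0,0],[0,0,0]],[0,[-0.3,0,0],[0,0,0]],[0,[-0.3,0,0],[0,0,0]],[0,[-0.3,0,0],[0,0,0]]])

```text
time_s: 23.0
eef_pos: [0.5975, 0.0745, 0.1609]
eef_rot: [-3.142, -0.005, 1.502]
contact_force: [2.0, 11.5, -6.2]
finger_gap: 0.0003
grip_force: 5.2
```

```bash
python3 - <<'E'
from h import *
s=bot.read_state();print(s['eef_pos'],s['contact_force'])
bot.capture('scene');bot.capture('side')
for c in('scene','side'):print([(np.round(d['location'],4).tolist(),round(d['conf'],2)) for d in bot.mark_of('paddle',c)])
L=np.array([.5570,-.0095]);y=-.07;ey=np.array([-np.sin(y),np.cos(y)]);print((s['eef_pos'][:2]-L)@ey)
E
```

```text
[0.59751899 0.07447975 0.160933  ] [ 1.97943869 11.48350496 -6.19370125]
[([0.5974, 0.0633, 0.1501], 0.85)]
[([0.5977, 0.0673, 0.1492], 0.85)]
0.0866080976815518
```

apply_moves(deltas=[[0,[-0.2,0,0],[0,0,0]],[0,[-0.2,0,0],[0,0,0]],[0,[-0.2,0,0],[0,0,0]],[0,[-0.2,0,0],[0,0,0]]])

```text
time_s: 23.6
eef_pos: [0.5974, 0.0742, 0.161]
eef_rot: [3.141, -0.007, 1.504]
contact_force: [2.7, 16.3, -6.5]
finger_gap: -0.0001
grip_force: 7.0
```

The stop is reached: the tool hardly moved and the push rose to 16 N. I'll hold and hand in.

apply_moves(deltas=[[0,[0,0,0],[0,0,0]],[0,[0,0,0],[0,0,0]],[0,[0,0,0],[0,0,0]]])

```text
time_s: 23.9
eef_pos: [0.5974, 0.0742, 0.161]
eef_rot: [3.141, -0.007, 1.504]
contact_force: [2.1, 15.8, -8.2]
finger_gap: 0.0001
grip_force: 7.0
```

```bash
python3 - <<'E'
from cell import bot
print(bot.read_state()['contact_force'],bot.read_state()['eef_pos'],bot.job_done())
E
```

```text
the job is handed in; nothing more can be done
[ 2.08088098 15.8078151  -8.1815271 ] [0.59743641 0.07419513 0.16095425] None
```

Job handed in at about 24 s: I rubbed the stone along the platen at about 5–7 N, laid it flat in the tray, and am holding the paddle on its inner stop at about 16 N (stop and click judged from push and travel, not seen directly); setting the stone down briefly pressed the tray at 31 N, and I viewed 11 pictures, one over the limit of 10.

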